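# Load a bench cooling box: block, tube plate, lid

### The arm

A 6-joint arm with a two-finger parallel gripper is mounted at the origin on the work surface. World frame = base frame: x ahead of the robot, y to its left, z up, the work surface at z = 0. Lengths are in m, angles in rad, forces in N, time in s.
With the tool pointing down it reaches from about 0.325 to 0.775 m from the base axis. Payload 5.5 kg.
Tool frame: the origin (TCP) lies between the finger pads; the fingertips stand 17 mm ahead of it and the grasp point (between the pads) lies 2 mm behind it; z points along the fingers, y is the line along which they close (so a half turn about z gives the same grasp; the last joint's range is limited). The gripper opens to 85 mm and grips with 20 to 120 N. Pads are 22 mm wide; open, the fingers measure 114 mm over their backs; the gripper's body (76 mm by 85 mm) begins 54 mm behind the grasp point. The pads swing forward as they close: fully open they stand 13 mm farther back than shut.
Start: joints at [1.094, 0.091, 1.231, -0, 1.82, -0.057], TCP at [0.245, 0.548, 0.248] pointing down, gripper open.
Joint ranges: [-2.87, 2.87], [-0.86, 2.18], [0.17, 2.46], [-1.51, 4.65], [0.06, 2.69], [-2.65, 2.65]. Speed limits (rad/s): [2.57, 2.57, 3.01, 3.14, 3.14, 3.14].

### API

Orientations are given as [roll, pitch, yaw] about the fixed x, y, z axes, in that order (R = Rz(yaw) Ry(pitch) Rx(roll)).
In Python, from plant import robot gives the robot as it stands.
- The arm moves only by the tool drive_tool, never from a script. Its argument "moves" is a list of rows, each a list of 6 numbers: the shift along the tool's x, y, z scaled (see below), then the turn, a rotation vector about the tool's x, y, z scaled (see below). In form: [[dx, dy, dz, wx, wy, wz], ...]. A call has 1 to 12 rows; each row is the pose to reach, as a shift and turn from the pose commanded when the call began, along the tool's axes at that moment; what a row does not reach only later rows make up. The controller multiplies each number of a shift by 0.25 m and each number of a turn by 120 degrees. A row lasts 1/12 s, in which the tool goes at most 41.7 mm and 7.16 degrees, less where a joint would pass 70% of its speed; a pose out of reach is approached as far as the arm can. A call with a number of a shift or a turn outside -1 to 1 is refused whole. A call with a gripper value outside its range is refused whole. "jaw" is the opening, from -1 (shut) to 1 (fully open), set as the call begins (left out, the last holds). The fingers move at their own pace and stop on an object; the grip force is fixed at half the most. Time passes only in rows, so rows that repeat a pose let the fingers close. It gives the time, the measured TCP pose, the force, the opening and the grip force at its end, in the units of the state.
- robot.get_obs(): the state, without advancing time (a new reading comes with each control period).
- robot.grab_frame(name): name is "scene" or "top" or "wrist"; returns (picture, depth): 480x640x3 uint8, red, green, blue; 480x640 float32, m along the optical axis (not along the pixel's ray), 0 where there is no reading.
- robot.camera_info(name): a dict with "intrinsics" (3x3 intrinsics, pixels), "camera_from_world" (4x4, takes a point from world to camera coordinates); the wrist camera has in their place "hand_eye" (4x4, takes a point from camera to tool coordinates, whose origin is the TCP and whose axes are the flange's). Camera axes: x right, y down, z forward; pixel columns grow to the right and rows downward; lengths in m; the calibration is good to about 2 mm. The wrist camera is an equidistant fisheye: a pixel r from the principal point sees the ray r / f radians off the axis. A picture is of the moment at which its call begins: read the wrist's pose just before it. camera_info takes no time and is no camera call.
- robot.finish_job(): hands the job in; it is judged then, once.
Trained networks look in the newest picture that a camera, given by its name, has taken for a name from the list of things; names that differ only in an ending like _2 or _b are one class to them, and where a whole thing is asked for, a point or a joint stands for the part that bears it (a point fixed in the world has none). Each returns a list of dicts, best first, with "conf" (0 to 1); they miss things now and then, are a little off and sometimes report something else, mostly with a low value. They report only what shows in the picture. A call takes as long as a camera call. They do not tell look-alikes from the thing itself.
- robot.cut_out(target, camera): "region" (480x640 bool, what is visible of it) and "at" ([column, row] in pixels, amid what is visible of it).
The state is a dict: "time_s": time; "joint_positions": joint angles; "qvel": joint speeds; "joint_torque": joint torques, N m; "position": TCP position; "eef_rot": TCP orientation; "wrist_force": force on the tool from outside, world axes, zero at the start; "moment": the same for the moment, N m; "grip_width": opening from 0.0 (shut) to 1.0 (fully open); "grip_force": force on a finger pad.
Only numpy, scipy, OpenCV 4.12 (cv2) and the standard library are available. Lean on these libraries where they do the work, as an engineer would, in place of code of your own. Each camera call takes 0.05 s, during which the arm holds its last target. There are 200 camera calls.

### The job

Load the open cooling box for the next run: lift the metal cooling block out of its stand, set it down flat on the open bench and let go so that you can take it again the other way round, then lower it flat into the long well in the bottom of the box. Lay the tube plate level on the ledge inside the box, over the block, and then swing the lid fully shut. Leave the tip box, the bottle and the beaker where they are.

Things in the scene. Friction and masses are not known exactly. Their poses are not given: they have to be found in the camera images.
- cooler: Cooling box, off-white, fixed, 116 (own x) x 170 (own y) x 86 mm high, walls 10 mm, open on top. Origin: centre of its underside. The cavity, 96 (x) x 150 (y) mm, goes down from the rim to a ledge 50 mm above the origin; a well is sunk in the middle of the ledge. The lid is hinged along the +x side; own +x points roughly to world +y (the robot's left, within 0.3 rad)
- well (a point): Centre of the well's dark metal floor, 12 mm above the box's origin; axes as the box. The well is 50 (x) x 138 (y) mm, 38 mm deep below the ledge. Across x it has no room for fingers beside the block; along y it leaves 40 mm for a finger at each end of the block
- lid (a joint): Lid angle, rad: 0 = shut, 1.6 to 1.9 at the start (standing open), at most 2.0. The hinge line runs along the box's y at x = +58, z = +86 mm from its origin. Shut, the lid is a panel 10 mm thick (z 86 to 96 mm), reaching 116 mm from the hinge line to -x, 170 mm along y. The hinge is stiff (0.16 N m): the lid stays where it is left. Push its back over, or pinch its free edge
- lid_edge (a point): Middle of the lid's free edge, 116 mm from the hinge line, at half the lid's thickness (5 mm)
- stand: Black plastic stand, fixed. Base plate 86 (own x) x 56 (own y) x 10 mm with an upright cheek, 12 mm thick and 50 mm wide, near each x end, top at 48 mm; 62 mm free between the cheeks; open along y. Origin: centre of its underside
- block: Bare aluminium cooling block, 58 (own x) x 40 (own y) x 34 mm high, dark round marks on top, 0.18 to 0.3 kg. Origin: centre of its underside. It starts on the stand's base (10 mm above the bench) between the cheeks, own x along the stand's, so only its long sides (40 mm apart) can be gripped there. In the well its own x must lie along the box's y
- plate: Tube plate, off-white plastic, 88 (own x) x 142 (own y) x 8 mm, 0.12 to 0.2 kg. Origin: centre of its underside. In the middle of its top a cross bar, 50 (x) x 16 (y) mm, from 8 to 32 mm above the origin: grip it along y. White tubes, 11 mm wide, stand at x = +-34 mm to 24 mm high. Starts flat on the bench; in the box its y lies along the box's y, either way round, 4 mm free on each side
- tipbox: Bystander: yellow-green pipette tip box 88 x 123 x 66 mm high, loose, origin: centre of its underside
- bottle: Bystander: amber bottle, 60 mm diameter, 120 mm high, loose, origin: centre of its underside
- beaker: Bystander: white plastic beaker, 68 mm diameter, 85 mm high, loose, origin: centre of its underside
Not all that is in view belongs to the job. There is more than one size of the block; the one meant has the size given above. There is more than one size of the cooler; the one meant has the size given above.

How it is judged:
On the way, in this order (a step that is already met when the one before it is completed fails the run):
1. the block lies flat on the open bench, out of the stand and let go (height (world z) of block below 0.004 m and angle between block's own z axis and vertical below 0.1 rad and horizontal distance between block and stand above 0.05 m and contact force between the fingers and block below 0.1 N and linear speed of block below 0.03 m/s), for 0.1 s.
2. the block lies flat on the floor of the well, let go, with the plate not yet in the box (x of block in the frame of cooler between -0.012 and 0.012 m and y of block in the frame of cooler between -0.043 and 0.043 m and z of block in the frame of cooler between 0.008 and 0.017 m and angle between block's own z axis and vertical below 0.1 rad and contact force between the fingers and block below 0.1 N and linear speed of block below 0.03 m/s and horizontal distance between plate and cooler above 0.08 m), for 0.1 s.
3. the plate lies level on the ledge over the block, let go, with the lid still open (x of block in the frame of cooler between -0.012 and 0.012 m and y of block in the frame of cooler between -0.043 and 0.043 m and z of block in the frame of cooler between 0.008 and 0.017 m and angle between block's own z axis and vertical below 0.1 rad and x of plate in the frame of cooler between -0.012 and 0.012 m and y of plate in the frame of cooler between -0.012 and 0.012 m and z of plate in the frame of cooler between 0.046 and 0.055 m and angle between plate's own z axis and vertical below 0.06 rad and contact force between the fingers and plate below 0.1 N and linear speed of plate below 0.03 m/s and value of joint lid above 0.5 rad), for 0.1 s.
At the end, for the whole second after the job is handed in: The block lies flat (within 0.1 rad) on the floor of the well (origin 8 to 17 mm above the box's), the plate lies level (within 0.06 rad) on the ledge above it (origin 46 to 55 mm above the box's), both at rest, and the lid is shut to less than 0.06 rad (value of joint lid below 0.06 rad and linear speed of each of block, plate below 0.03 m/s and x of block in the frame of cooler between -0.012 and 0.012 m and y of block in the frame of cooler between -0.043 and 0.043 m and z of block in the frame of cooler between 0.008 and 0.017 m and angle between block's own z axis and vertical below 0.1 rad and x of plate in the frame of cooler between -0.012 and 0.012 m and y of plate in the frame of cooler between -0.012 and 0.012 m and z of plate in the frame of cooler between 0.046 and 0.055 m and angle between plate's own z axis and vertical below 0.06 rad); the robot touches nothing.
It fails at once if the tip box, bottle or beaker is moved by more than 30 mm or tipped over (distance of any of tipbox, bottle, beaker from where it was at the start of the episode above 0.03 m or angle between any of tipbox, bottle, beaker's own z axis and vertical above 0.5 rad).
It also fails if it takes over 72 s, if anything falls off the work surface, if the arm or the gripper's body presses on something with over 40 N, if the wrist force passes 120 N, or if a joint passes its speed limit or range.

## Working session

There is one attempt and no reset: what is moved stays moved. The work goes in short steps, Python scripts to look and compute and a tool call to move; the robot and the scene stay as the last step left them, time stands still between calls to the robot, and variables do not carry over. Pictures are saved under pics/ and viewed, at most 10 in all, crops included, and the job is handed in when it is done.

Besides the shell and the picture viewer there is one more tool, called by a JSON object that holds its "api" and its "payload", one argument or row to a line. drive_tool: Moves the arm, as the interface text tells. Its arguments: {"type":"object","properties":{"moves":{"type":"array","items":{"type":"array","items":{"type":"number"}}},"jaw":{"type":"number"}},"required":["moves"]}

```bash
ls; mkdir -p pics
cat > h.py <<'E'
import numpy as np, cv2, json
from scipy.spatial.transform import Rotation as R
from plant import robot
def cloud(cam):
    img,d=robot.grab_frame(cam); ci=robot.camera_info(cam)
    K=np.array(ci["intrinsics"]); T=np.linalg.inv(np.array(ci["camera_from_world"]))
    v,u=np.mgrid[:480,:640]; p=np.stack([(u-K[0,2])/K[0,0]*d,(v-K[1,2])/K[1,1]*d,d],-1)
    w=p@T[:3,:3].T+T[:3,3]; w[d==0]=np.nan
    return img,w
E
python3 - <<'E'
from h import *
o=robot.get_obs(); print(o)
for c in ["scene","top"]:
    img,w=cloud(c); cv2.imwrite(f"pics/{c}0.png",img[:,:,::-1]); np.savez(f"{c}0.npz",img=img,w=w)
    for n in ["cooler","lid","stand","block","plate","tipbox","bottle","beaker"]:
        for r in robot.cut_out(n,c):
            m=r["region"]; print(c,n,round(r["conf"],2),np.round(r["at"]),m.sum(),np.round(np.nanmedian(w[m],0),3),np.round(np.nanpercentile(w[m],[2,98],axis=0),3).tolist())
print(robot.camera_info("wrist"))
E
```

```text
pics
{'time_s': 0.0, 'joint_positions': array([ 1.09430282e+00,  9.18523016e-02,  1.23188447e+00,  6.05984303e-06,
        1.81979279e+00, -5.66780191e-02]), 'qvel': array([ 0.00086788, -0.00017803, -0.00173545,  0.0009746 , -0.0001659 ,
        0.00086507]), 'joint_torque': array([-2.85444468e-03, -4.58712959e+01, -4.18031824e+01, -2.71408971e-04,
        1.11178707e-02, -3.16068835e-06]), 'position': array([0.24442933, 0.54768365, 0.24715556]), 'eef_rot': array([-3.13965919e+00, -1.15587578e-04,  2.72177854e+00]), 'wrist_force': array([ 0.25819331, -0.0631344 ,  0.7279201 ]), 'moment': array([-0.02281272, -0.02234211, -0.04147066]), 'grip_force': 0.0, 'grip_width': 1.0021095887197198}
scene cooler 0.82 [470. 198.] 7713 [0.715 0.336 0.114] [[0.59, 0.271, 0.003], [0.824, 0.47, 0.137]]
scene cooler 0.61 [372. 209.] 6805 [0.555 0.176 0.081] [[0.465, 0.063, 0.005], [0.643, 0.211, 0.199]]
scene lid 0.93 [475. 174.] 3599 [0.702 0.372 0.135] [[0.576, 0.281, 0.122], [0.814, 0.486, 0.138]]
scene lid 0.72 [379. 176.] 2738 [0.547 0.194 0.149] [[0.46, 0.176, 0.089], [0.622, 0.215, 0.201]]
scene
[... 1853 characters left out ...]
] 2063 [0.375 0.417 0.065] [[0.325, 0.358, 0.011], [0.429, 0.484, 0.071]]
top bottle 0.55 [418. 179.] 566 [ 0.698 -0.259  0.083] [[0.68, -0.291, 0.015], [0.728, -0.238, 0.122]]
{'intrinsics': array([[371.64829954,   0.        , 320.06141464],
       [  0.        , 371.64829954, 233.99156837],
       [  0.        ,   0.        ,   1.        ]]), 'hand_eye': array([[-1.20178224e-03, -9.64127215e-01, -2.65437883e-01,
         6.85701708e-02],
       [ 9.99999277e-01, -1.15022406e-03, -3.49682786e-04,
         1.67914401e-04],
       [ 3.18256508e-05, -2.65438112e-01,  9.64127900e-01,
        -1.24646371e-01],
       [ 0.00000000e+00,  0.00000000e+00,  0.00000000e+00,
         1.00000000e+00]])}
```

View pics/scene0.png

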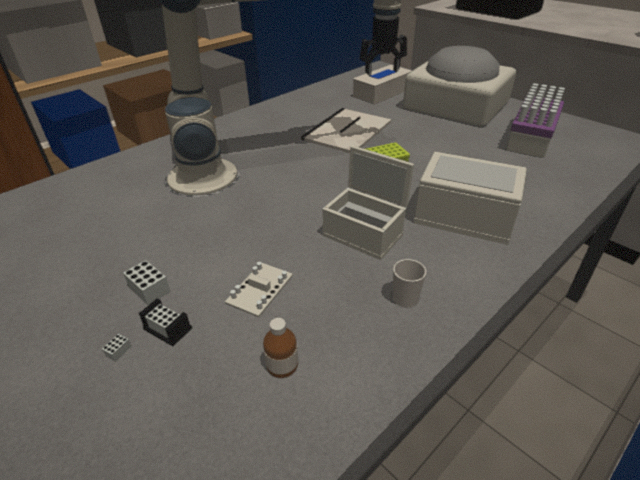

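View pics/top0.png

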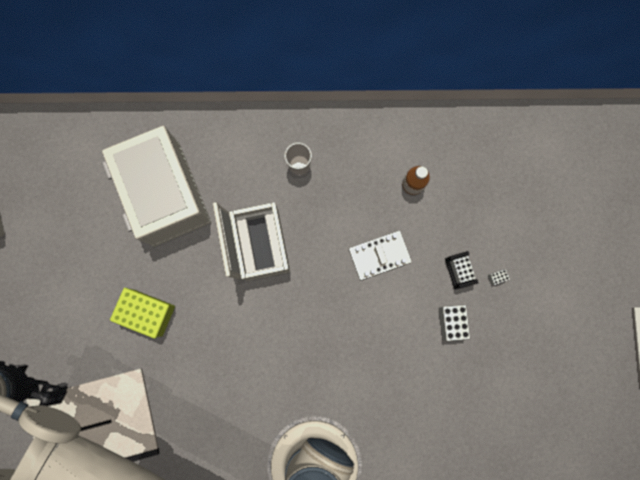

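The three block candidates in the top view are (453,322), (465,269) and (498,276). The middle one sits between the black cheeks of the stand, so it should be the block meant. The two coolers are at (255,240), open, and at (154,188), larger and shut, so the open one fits. Next I'll measure them and check in one enlarged crop.

```bash
cat >> h.py <<'E'
def rect(w,lo,hi,zlo,zhi):
    m=(w[...,0]>lo[0])&(w[...,0]<hi[0])&(w[...,1]>lo[1])&(w[...,1]<hi[1])&(w[...,2]>zlo)&(w[...,2]<zhi)
    p=w[m]; r=cv2.minAreaRect((p[:,:2]*1000).astype(np.float32))
    return len(p),np.round(r[0],1),np.round(r[1],1),round(r[2],1),round(np.median(p[:,2])*1000,1)
E
python3 - <<'E'
from h import *
for c in ["top","scene"]:
    w=np.load(c+"0.npz")["w"]
    for n,a in dict(stand=((.40,-.44),(.56,-.33),.04,.06),big=((.28,-.41),(.42,-.30),.04,.06),small=((.42,-.53),(.50,-.44),.018,.035),
      rim=((.42,.03),(.68,.19),.078,.092),lid=((.42,.15),(.68,.25),.10,.22),ledge=((.42,.03),(.68,.19),.045,.056),floor=((.42,.03),(.68,.19),.005,.018),
      plate=((.44,-.27),(.61,-.08),.004,.035),bar=((.48,-.22),(.56,-.13),.027,.04),tip=((.3,.33),(.46,.52),.055,.075)).items():
        try: print(c,n,*rect(w,*a))
        except Exception as e: print(c,n,e)
    m=(abs(w[...,0]-.54)<.15)&(w[...,1]>.15)&(w[...,1]<.25)&(w[...,2]>.1)&(w[...,2]<.22)
    p=w[m]; cm=p.mean(0); u,s,v=np.linalg.svd(p-cm); print("lid plane",cm,v[2])
im=cv2.imread("pics/scene0.png")[250:370,90:200]; im2=cv2.imread("pics/top0.png")[245:345,435:515]
cv2.imwrite("pics/crop.png",np.hstack([cv2.resize(im,(440,480),interpolation=3),cv2.resize(im2,(360,480),interpolation=3)]))
E
```

```text
top stand 549 [ 477.9 -379.8] [85.8 50.4] 14.8 45.3
top big 802 [ 346.4 -354.1] [82.7 57.9] 3.7 48.8
top small 185 [ 461.1 -477.6] [28.5 43.7] 19.6 24.1
top rim 826 [551.  134.8] [171.1 121.1] 11.3 85.6
top lid 1030 [537.5 196.4] [168.9  18. ] 11.2 181.4
top ledge 1115 [547.3 128.1] [161.5 109.4] 11.3 50.1
top floor 1032 [553.4 108.9] [156.8 252.8] 89.6 12.4
top plate 1924 [ 524.  -174.5] [167.7 189. ] 0.1 8.3
top bar 128 [ 520.1 -175.1] [91.9 33.1] 44.6 31.7
top tip 1850 [376.3 424.4] [124.5  88.5] 68.5 65.9
lid plane [0.53510239 0.19380651 0.1698127 ] [-0.1923273   0.97406647 -0.11918354]
scene stand 788 [ 479.3 -380. ] [88.9 51.3] 15.2 44.7
scene big 773 [ 348.5 -354.4] [86.3 57.8] 4.0 48.7
scene small 314 [ 462.5 -477.8] [32.4 41.8] 18.6 24.1
scene rim 813 [552.3 133.1] [171.9 123. ] 11.0 84.7
scene lid 2470 [540.4 195.8] [170.8  20.9] 11.4 155.5
scene ledge 729 [554.5 127.7] [169.2 114.1] 10.3 50.0
scene floor 309 [583.1  92.3] [194.6  85.9] 41.3 11.1
scene plate 1880 [ 524.9 -174.3] [ 96.3 145.1] 17.4 8.6
scene bar 142 [ 521.8 -175.5] [51.4 18.1] 19.8 31.5
scene tip 397 [382.6 429.5] [108.5  90.4] 69.4 65.4
lid plane [0.54563679 0.19372223 0.15451803] [-0.19940016  0.97679505 -0.07817293]
```

View pics/crop.png

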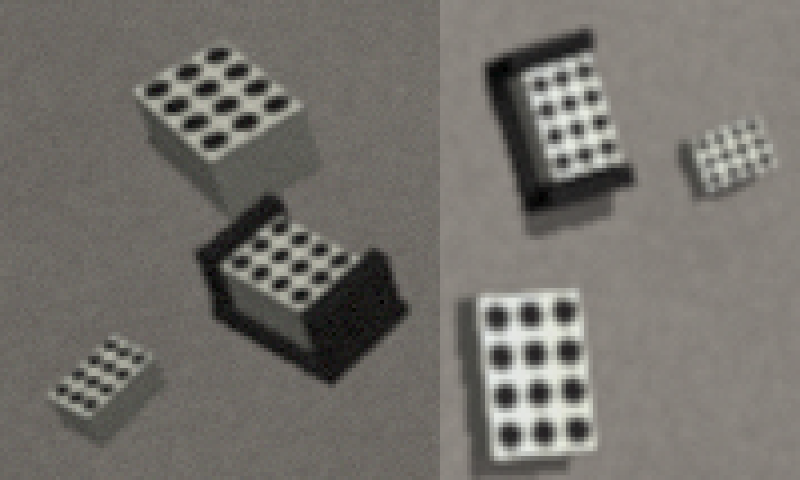

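The middle block is flanked by black cheeks and fits 58 x 40. The big one measures 83x58x49 mm and the small one 43x30x24 mm, so those are decoys. The stand is at about (478,-380) mm, 15°. The open box rim measures 171x121 mm, 11.2°, and the lid is at about 1.67 rad.

```bash
cat >> h.py <<'E'
def plan(*tg, start=None):
    """tg: (x,y,z,yaw_deg) chain; prints scaled rows, each from the previous target"""
    o=robot.get_obs(); p=np.array(o["position"]); r=R.from_euler("xyz",o["eef_rot"])
    print("t",round(o["time_s"],2),"at",np.round(p,4),np.round(np.degrees(o["eef_rot"]),2),"F",np.round(o["wrist_force"],1),"w",round(o["grip_width"],3),"gf",round(o["grip_force"],1))
    for t in tg:
        q=np.array(t[:3]); s=R.from_euler("xyz",[180,0,t[3]],degrees=True)
        d=r.inv().apply(q-p); v=(r.inv()*s).as_rotvec(degrees=True)
        print(t,"row",np.round(d/.25,4).tolist()+np.round(v/120,4).tolist(),"rows>=",round(max(np.linalg.norm(d)/.0417,np.linalg.norm(v)/7.16),1)); p,r=q,s
E
python3 -c "
from h import *
plan((.38,.35,.28,110),(.40,.10,.28,65),(.44,-.15,.26,25),(.478,-.38,.20,15))"
```

```text
t 0.9 at [0.2446 0.5479 0.2483] [180.    -0.   155.95] F [ 0.2 -0.2  0.1] w 1.002 gf 0.0
(0.38, 0.35, 0.28, 110) row [-0.8174, -0.5021, -0.1269, -0.0, -0.0, 0.3829] rows>= 6.4
(0.4, 0.1, 0.28, 65) row [-0.9671, -0.2668, -0.0, 0.0, -0.0, 0.375] rows>= 6.3
(0.44, -0.15, 0.26, 25) row [-0.8387, 0.5676, 0.08, -0.0, -0.0, 0.3333] rows>= 6.1
(0.478, -0.38, 0.2, 15) row [-0.2511, 0.898, 0.24, -0.0, -0.0, 0.0833] rows>= 5.8
```

{"api": "drive_tool", "payload": {
  "moves": [
    [-0.82, -0.5, -0.13, 0, 0, 0.38],
    [-0.82, -0.5, -0.13, 0, 0, 0.38],
    [-0.82, -0.5, -0.13, 0, 0, 0.38],
    [-0.82, -0.5, -0.13, 0, 0, 0.38],
    [-0.82, -0.5, -0.13, 0, 0, 0.38],
    [-0.82, -0.5, -0.13, 0, 0, 0.38],
    [-0.82, -0.5, -0.13, 0, 0, 0.38]
  ],
  "jaw": 1
}}

```text
time_s: 1.48
position: [0.3841, 0.3458, 0.2825]
eef_rot: [3.138, 0.002, 1.913]
wrist_force: [0.4, -0.4, 0.5]
grip_width: 1.0
grip_force: 0.0
```

{"api": "drive_tool", "payload": {
  "moves": [
    [-0.97, -0.27, 0, 0, 0, 0.375],
    [-0.97, -0.27, 0, 0, 0, 0.375],
    [-0.97, -0.27, 0, 0, 0, 0.375],
    [-0.97, -0.27, 0, 0, 0, 0.375],
    [-0.97, -0.27, 0, 0, 0, 0.375],
    [-0.97, -0.27, 0, 0, 0, 0.375],
    [-0.97, -0.27, 0, 0, 0, 0.375]
  ]
}}

```text
time_s: 2.07
position: [0.4022, 0.0933, 0.2813]
eef_rot: [3.139, 0.002, 1.126]
wrist_force: [0.5, 0.5, 0.4]
grip_width: 0.999
grip_force: 0.0
```

{"api": "drive_tool", "payload": {
  "moves": [
    [-0.84, 0.57, 0.08, 0, 0, 0.333],
    [-0.84, 0.57, 0.08, 0, 0, 0.333],
    [-0.84, 0.57, 0.08, 0, 0, 0.333],
    [-0.84, 0.57, 0.08, 0, 0, 0.333],
    [-0.84, 0.57, 0.08, 0, 0, 0.333],
    [-0.84, 0.57, 0.08, 0, 0, 0.333],
    [-0.84, 0.57, 0.08, 0, 0, 0.333]
  ]
}}

```text
time_s: 2.65
position: [0.4434, -0.1565, 0.2592]
eef_rot: [3.141, 0.003, 0.433]
wrist_force: [-0.5, 0.5, -0.1]
grip_width: 1.001
grip_force: 0.0
```

{"api": "drive_tool", "payload": {
  "moves": [
    [-0.25, 0.9, 0.24, 0, 0, 0.083],
    [-0.25, 0.9, 0.24, 0, 0, 0.083],
    [-0.25, 0.9, 0.24, 0, 0, 0.083],
    [-0.25, 0.9, 0.24, 0, 0, 0.083],
    [-0.25, 0.9, 0.24, 0, 0, 0.083],
    [-0.25, 0.9, 0.24, 0, 0, 0.083],
    [-0.25, 0.9, 0.24, 0, 0, 0.083],
    [-0.25, 0.9, 0.24, 0, 0, 0.083]
  ]
}}

```text
time_s: 3.32
position: [0.4832, -0.3819, 0.1986]
eef_rot: [-3.138, 0.002, 0.267]
wrist_force: [0.6, 0.6, 0.0]
grip_width: 1.001
grip_force: 0.0
```

```bash
cat >> h.py <<'E'
def wcloud():
    o=robot.get_obs(); img,d=robot.grab_frame("wrist"); ci=robot.camera_info("wrist")
    K=np.array(ci["intrinsics"]); H=np.array(ci["hand_eye"])
    v,u=np.mgrid[:480,:640]; a=(u-K[0,2])/K[0,0]; b=(v-K[1,2])/K[1,1]; th=np.hypot(a,b)+1e-9
    s=np.tan(np.clip(th,0,1.4))/th; p=np.stack([a*s*d,b*s*d,d],-1)
    p=p@H[:3,:3].T+H[:3,3]; w=p@R.from_euler("xyz",o["eef_rot"]).as_matrix().T+np.array(o["position"]); w[(d==0)|(th>1.4)]=np.nan
    return img,w,o
E
python3 - <<'E'
from h import *
plan()
img,w,o=wcloud(); np.savez("w1.npz",img=img,w=w); cv2.imwrite("pics/w1.png",img[:,:,::-1])
for n in ["block","stand"]:
    for r in robot.cut_out(n,"wrist"):
        m=r["region"]; print(n,round(r["conf"],2),np.round(r["at"]),m.sum(),np.round(np.nanmedian(w[m],0),3))
        if n=="block":
            z=np.nanmedian(w[m][:,2]); p=w[m]; p=p[abs(p[:,2]-np.nanpercentile(p[:,2],80))<.004]
            print(cv2.minAreaRect((p[:,:2]*1000).astype(np.float32)),np.median(p[:,2]))
print(rect(w,(.40,-.44),(.56,-.33),.04,.06))
E
```

```text
t 3.32 at [ 0.4832 -0.3819  0.1986] [-1.7981e+02  1.1000e-01  1.5320e+01] F [0.6 0.6 0. ] w 1.001 gf 0.0
block 0.91 [323. 226.] 3617 [ 0.479 -0.38   0.043]
((477.8443603515625, -380.6700439453125), (57.62860870361328, 39.71757888793945), 15.078753471374512) 0.043252390213633626
block 0.85 [255. 341.] 5955 [ 0.363 -0.352  0.048]
((345.4920959472656, -352.7855529785156), (83.02179718017578, 57.302371978759766), 3.5503413677215576) 0.0480444741742361
block 0.74 [416. 263.] 1853 [ 0.462 -0.473  0.023]
((459.39422607421875, -476.1002197265625), (29.188112258911133, 41.16560363769531), 17.476802825927734) 0.02330814518381938
block 0.62 [294. 209.] 3296 [ 0.48  -0.376  0.046]
((476.93157958984375, -379.4984130859375), (86.0878677368164, 49.884056091308594), 15.066202163696289) 0.04692852705987527
stand 0.91 [293. 208.] 3666 [ 0.479 -0.377  0.045]
(5676, array([ 476.9, -379.5]), array([86.1, 49.9]), 15.0, np.float64(43.8))
```

View pics/w1.png

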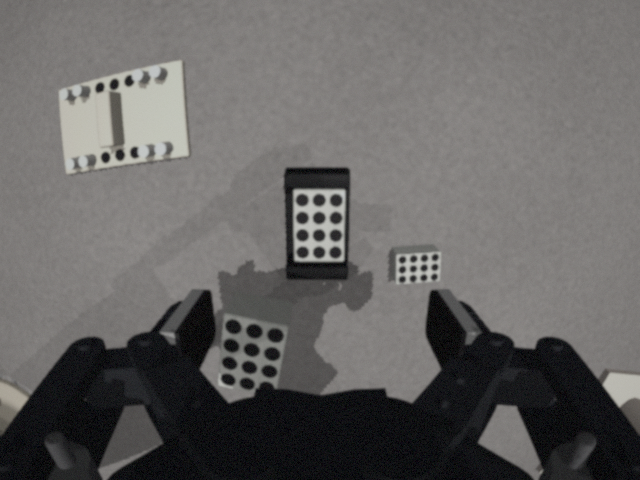

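The wrist view shows the block between the black cheeks at (320,225), with the big decoy at (255,350) and the small one at (416,265). The block measures 57.6 x 39.7 mm, top at z=43 mm, at (478,-380.5) and 15.1°. This agrees with the top view. Descending.

```bash
python3 -c "
from h import *
plan((.478,-.3803,.12,15.1),(.478,-.3803,.031,15.1))"
```

```text
t 3.47 at [ 0.4841 -0.38    0.2019] [ 1.7995e+02 -6.0000e-02  1.5500e+01] F [ 0.5 -0.1  0.7] w 0.997 gf 0.0
(0.478, -0.3803, 0.12, 15.1) row [-0.0243, -0.0058, 0.3276, 0.0004, -0.0005, 0.0033] rows>= 2.0
(0.478, -0.3803, 0.031, 15.1) row [0.0, -0.0, 0.356, 0.0, 0.0, 0.0] rows>= 2.1
```

{"api": "drive_tool", "payload": {
  "moves": [
    [-0.024, -0.005, 0.33, 0, 0, 0.003],
    [-0.024, -0.005, 0.33, 0, 0, 0.003],
    [-0.024, -0.005, 0.33, 0, 0, 0.003],
    [-0.024, -0.005, 0.5, 0, 0, 0.003],
    [-0.024, -0.005, 0.6, 0, 0, 0.003],
    [-0.024, -0.005, 0.682, 0, 0, 0.003],
    [-0.024, -0.005, 0.682, 0, 0, 0.003],
    [-0.024, -0.005, 0.682, 0, 0, 0.003]
  ]
}}

```text
time_s: 4.13
position: [0.4782, -0.3809, 0.032]
eef_rot: [3.141, -0.0, 0.264]
wrist_force: [-0.0, -0.8, 0.9]
grip_width: 1.001
grip_force: 0.0
```

```bash
python3 -c "
from h import *
for _ in range(1): plan((.478,-.3803,.031,15.1))"
```

```text
t 4.13 at [ 0.4782 -0.3809  0.032 ] [ 1.7998e+02 -2.0000e-02  1.5130e+01] F [-0.  -0.8  0.9] w 1.001 gf 0.0
(0.478, -0.3803, 0.031, 15.1) row [-0.0004, -0.0025, 0.0041, 0.0001, -0.0002, 0.0002] rows>= 0.0
```

Close, then lift.

{"api": "drive_tool", "payload": {
  "moves": [
    [0, 0, 0, 0, 0, 0],
    [0, 0, 0, 0, 0, 0],
    [0, 0, 0, 0, 0, 0],
    [0, 0, 0, 0, 0, 0],
    [0, 0, 0, 0, 0, 0],
    [0, 0, 0, 0, 0, 0],
    [0, 0, 0, 0, 0, 0],
    [0, 0, 0, 0, 0, 0]
  ],
  "jaw": -1
}}

```text
time_s: 4.8
position: [0.4785, -0.3821, 0.0325]
eef_rot: [3.139, -0.002, 0.263]
wrist_force: [-0.4, 1.1, 6.2]
grip_width: 0.457
grip_force: 62.6
```

{"api": "drive_tool", "payload": {
  "moves": [
    [0, 0, -0.1, 0, 0, 0],
    [0, 0, -0.25, 0, 0, 0],
    [0, 0, -0.4, 0, 0, 0],
    [0, 0, -0.4, 0, 0, 0]
  ]
}}

```text
time_s: 5.13
position: [0.4801, -0.3836, 0.1402]
eef_rot: [3.13, -0.008, 0.263]
wrist_force: [1.1, -0.8, 0.6]
grip_width: 0.459
grip_force: 61.8
```

```bash
python3 -c "
from h import *
plan((.43,-.21,.13,13),(.42,-.03,.07,11),(.42,-.03,.024,11))"
```

```text
t 5.13 at [ 0.4801 -0.3836  0.1402] [179.34  -0.43  15.07] F [ 1.1 -0.8  0.6] w 0.459 gf 61.8
(0.43, -0.21, 0.13, 13) row [-0.0133, -0.7231, 0.0326, 0.0054, -0.0037, 0.0172] rows>= 4.3
(0.42, -0.03, 0.07, 11) row [0.123, -0.7105, 0.24, 0.0, -0.0, 0.0167] rows>= 4.6
(0.42, -0.03, 0.024, 11) row [0.0, -0.0, 0.184, 0.0, 0.0, 0.0] rows>= 1.1
```

{"api": "drive_tool", "payload": {
  "moves": [
    [-0.013, -0.72, 0.03, 0.003, -0.002, 0.017],
    [-0.013, -0.72, 0.03, 0.003, -0.002, 0.017],
    [-0.013, -0.72, 0.03, 0.003, -0.002, 0.017],
    [-0.013, -0.72, 0.03, 0.003, -0.002, 0.017],
    [-0.013, -0.72, 0.03, 0.003, -0.002, 0.017],
    [-0.013, -0.72, 0.03, 0.003, -0.002, 0.017]
  ]
}}

```text
time_s: 5.63
position: [0.4269, -0.2055, 0.1225]
eef_rot: [-3.134, 0.004, 0.23]
wrist_force: [0.8, -0.2, -2.4]
grip_width: 0.456
grip_force: 61.8
```

{"api": "drive_tool", "payload": {
  "moves": [
    [0.12, -0.71, 0.24, 0, 0, 0.017],
    [0.12, -0.71, 0.24, 0, 0, 0.017],
    [0.12, -0.71, 0.24, 0, 0, 0.017],
    [0.12, -0.71, 0.24, 0, 0, 0.017],
    [0.12, -0.71, 0.24, 0, 0, 0.017],
    [0.12, -0.71, 0.24, 0, 0, 0.017],
    [0.12, -0.71, 0.24, 0, 0, 0.017],
    [0.12, -0.71, 0.24, 0, 0, 0.017]
  ]
}}

```text
time_s: 6.3
position: [0.4172, -0.0294, 0.0643]
eef_rot: [-3.137, 0.004, 0.192]
wrist_force: [-0.5, 0.3, -2.5]
grip_width: 0.459
grip_force: 62.1
```

```bash
python3 -c "
from h import *
plan((.42,-.03,.024,11))
img,w,o=wcloud()
for r in robot.cut_out('block','wrist')[:3]:
    print(round(r['conf'],2),r['at'],np.round(np.nanpercentile(w[r['region']],[2,50,98],axis=0),3).tolist())
plan()"
```

```text
t 6.3 at [ 0.4172 -0.0294  0.0643] [-179.72    0.22   10.98] F [-0.5  0.3 -2.5] w 0.459 gf 62.1
(0.42, -0.03, 0.024, 11) row [0.0111, 0.0054, 0.1611, -0.0023, 0.0018, -0.0002] rows>= 1.0
0.89 [321.9, 306.3] [[0.391, -0.048, 0.048], [0.426, -0.027, 0.075], [0.448, -0.007, 0.076]]
0.79 [632.2, 415.1] [[0.303, -0.329, 0.0], [0.323, -0.326, 0.017], [0.36, -0.322, 0.047]]
t 6.4 at [ 0.4172 -0.0297  0.0644] [-179.7     0.21   10.89] F [ 1.  -0.1 -1.1] w 0.458 gf 62.1
```

{"api": "drive_tool", "payload": {
  "moves": [
    [0.01, 0, 0.08, -0.002, 0.0015, 0],
    [0.01, 0, 0.14, -0.002, 0.0015, 0],
    [0.01, 0, 0.158, -0.002, 0.0015, 0],
    [0.01, 0, 0.164, -0.002, 0.0015, 0],
    [0.01, 0, 0.164, -0.002, 0.0015, 0]
  ]
}}

```text
time_s: 6.82
position: [0.4191, -0.0285, 0.0231]
eef_rot: [-3.14, 0.001, 0.19]
wrist_force: [-0.0, 0.0, -1.5]
grip_width: 0.453
grip_force: 62.1
```

{"api": "drive_tool", "payload": {
  "moves": [
    [0, 0, 0, 0, 0, 0],
    [0, 0, 0, 0, 0, 0],
    [0, 0, 0, 0, 0, 0],
    [0, 0, 0, 0, 0, 0],
    [0, 0, 0, 0, 0, 0],
    [0, 0, 0, 0, 0, 0],
    [0, 0, 0, 0, 0, 0]
  ],
  "jaw": 1
}}

```text
time_s: 7.4
position: [0.4189, -0.0277, 0.0228]
eef_rot: [-3.14, 0.001, 0.192]
wrist_force: [-0.1, -0.1, 0.5]
grip_width: 0.999
grip_force: 0.0
```

{"api": "drive_tool", "payload": {
  "moves": [
    [0, 0, -0.2, 0, 0, 0],
    [0, 0, -0.42, 0, 0, 0],
    [0, 0, -0.42, 0, 0, -0.06],
    [0, 0, -0.42, 0, 0, -0.12],
    [0, 0, -0.42, 0, 0, -0.18],
    [0, 0, -0.42, 0, 0, -0.24],
    [0, 0, -0.42, 0, 0, -0.3],
    [0, 0, -0.42, 0, 0, -0.36],
    [0, 0, -0.42, 0, 0, -0.42],
    [0, 0, -0.42, 0, 0, -0.48]
  ]
}}

```text
time_s: 8.23
position: [0.419, -0.0279, 0.1277]
eef_rot: [-3.139, -0.001, 1.198]
wrist_force: [0.1, 0.0, -0.4]
grip_width: 0.997
grip_force: 0.0
```

{"api": "drive_tool", "payload": {
  "moves": [
    [0, 0, 0, 0, 0, -0.06],
    [0, 0, 0, 0, 0, -0.12],
    [0, 0, 0, 0, 0, -0.18],
    [0, 0, 0, 0, 0, -0.24],
    [0, 0, 0, 0, 0, -0.27],
    [0, 0, 0, 0, 0, -0.27],
    [0, 0, 0, 0, 0, -0.27]
  ]
}}

```text
time_s: 8.82
position: [0.419, -0.0279, 0.1277]
eef_rot: [-3.14, -0.002, 1.755]
wrist_force: [0.2, 0.5, -1.0]
grip_width: 1.001
grip_force: 0.0
```

```bash
cat >> h.py <<'E'
def topface(w,m,tol=.004):
    p=w[m]; p=p[~np.isnan(p).any(1)]; z=np.percentile(p[:,2],70); p=p[abs(p[:,2]-z)<tol]
    r=cv2.minAreaRect((p[:,:2]*1000).astype(np.float32)); return np.round(r[0],1),np.round(r[1],1),round(r[2],2),round(np.median(p[:,2])*1000,1)
E
python3 - <<'E'
from h import *
plan()
img,w,o=wcloud(); np.savez("w2.npz",img=img,w=w); cv2.imwrite("pics/w2.png",img[:,:,::-1])
for r in robot.cut_out("block","wrist"):
    print(round(r["conf"],2),r["at"],*topface(w,r["region"]))
print("rim",rect(w,(.42,.03),(.68,.185),.078,.092))
img,w=cloud("top")
for r in robot.cut_out("block","top"): print("top",round(r["conf"],2),r["at"],*topface(w,r["region"]))
cv2.imwrite("pics/top1.png",cv2.resize(img[150:350,180:450,::-1],(800,592)))
E
```

```text
t 8.82 at [ 0.419  -0.0279  0.1277] [-1.7992e+02 -1.1000e-01  1.0056e+02] F [ 0.2  0.5 -1. ] w 1.001 gf 0.0
0.84 [323.5, 237.4] [418.6 -27.5] [58.4 40.8] 10.56 33.2
rim (5490, array([529.4, 103.2]), array([119.1,  65. ]), 11.3, np.float64(84.7))
top 0.75 [496.9, 274.6] [ 460.2 -476.1] [23.7 38.6] 19.33 25.0
top 0.64 [455.1, 322.2] [ 346.3 -354.1] [82.8 57.2] 4.01 49.2
```

View pics/w2.png

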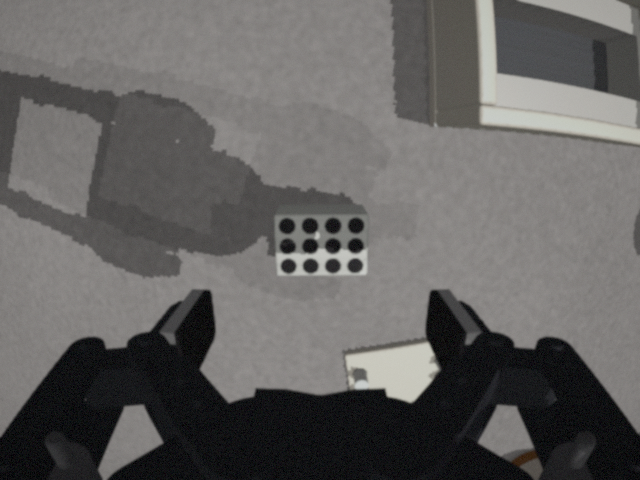

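The block lies flat and released on the bench at (418.6,-27.5), 10.6°, top 33 mm, centred at (322,240) in the wrist view. The box corner at (480,125) is clear of the fingers. Taking it along its long axis.

{"api": "drive_tool", "payload": {
  "moves": [
    [0, 0, 0.16, 0, 0, 0],
    [0, 0, 0.3, 0, 0, 0],
    [0, 0, 0.38, 0, 0, 0],
    [0, 0, 0.414, 0, 0, 0],
    [0, 0, 0.414, 0, 0, 0]
  ]
}}

```text
time_s: 9.43
position: [0.4173, -0.0275, 0.022]
eef_rot: [-3.136, -0.003, 1.757]
wrist_force: [0.1, -0.1, -0.1]
grip_width: 1.002
grip_force: 0.0
```

{"api": "drive_tool", "payload": {
  "moves": [
    [0, 0, 0, 0, 0, 0],
    [0, 0, 0, 0, 0, 0],
    [0, 0, 0, 0, 0, 0],
    [0, 0, 0, 0, 0, 0],
    [0, 0, 0, 0, 0, 0],
    [0, 0, 0, 0, 0, 0]
  ],
  "jaw": -1
}}

```text
time_s: 9.93
position: [0.4205, -0.028, 0.0269]
eef_rot: [3.139, -0.0, 1.757]
wrist_force: [-0.1, -0.1, 7.0]
grip_width: 0.663
grip_force: 66.8
```

{"api": "drive_tool", "payload": {
  "moves": [
    [0, 0, -0.15, 0, 0, 0],
    [0, 0, -0.3, 0, 0, 0],
    [0, 0, -0.45, 0, 0, 0],
    [0, 0, -0.6, 0, 0, 0],
    [0, 0, -0.7, 0, 0, 0],
    [0, 0, -0.7, 0, 0, 0]
  ]
}}

```text
time_s: 10.43
position: [0.4213, -0.0283, 0.2068]
eef_rot: [3.132, 0.002, 1.757]
wrist_force: [0.2, 0.3, -1.1]
grip_width: 0.666
grip_force: 66.2
```

```bash
python3 -c "
from h import *
plan((.552,.0,.20,101.2),(.552,.132,.2,101.2))"
```

```text
t 10.43 at [ 0.4213 -0.0283  0.2068] [1.7944e+02 1.1000e-01 1.0068e+02] F [ 0.2  0.3 -1.1] w 0.666 gf 66.2
(0.552, 0.0, 0.2, 101.2) row [0.0145, 0.5346, 0.0323, 0.0046, 0.001, -0.0043] rows>= 3.2
(0.552, 0.132, 0.2, 101.2) row [0.5179, 0.1026, 0.0, 0.0, 0.0, 0.0] rows>= 3.2
```

{"api": "drive_tool", "payload": {
  "moves": [
    [0.21, 0.575, -0.17, 0.004, 0.001, -0.004],
    [0.21, 0.575, -0.17, 0.004, 0.001, -0.004],
    [0.21, 0.575, -0.17, 0.004, 0.001, -0.004],
    [0.21, 0.575, -0.17, 0.004, 0.001, -0.004],
    [0.21, 0.575, -0.17, 0.004, 0.001, -0.004],
    [0.21, 0.575, -0.17, 0.004, 0.001, -0.004],
    [0.21, 0.575, -0.17, 0.004, 0.001, -0.004]
  ]
}}

```text
time_s: 11.02
position: [0.5503, 0.0501, 0.2404]
eef_rot: [-3.129, -0.004, 1.766]
wrist_force: [0.4, 0.1, -1.8]
grip_width: 0.666
grip_force: 66.0
```

```bash
cat >> h.py <<'E'
def boxfit(w,x0=(551,134,11.2)):
    """fit outer/inner rim from points at rim height; returns centre, angle, sizes"""
    m=(abs(w[...,0]-.551)<.13)&(abs(w[...,1]-.12)<.1)
    out={}
    a=np.radians(x0[2]); ex=np.array([-np.sin(a),np.cos(a)]); ey=np.array([-np.cos(a),-np.sin(a)])  # box own x,y
    for n,lo,hi in (("rim",.079,.092),("ledge",.046,.054),("floor",.007,.016)):
        p=w[m&(w[...,2]>lo)&(w[...,2]<hi)]
        if len(p)<50: print(n,len(p)); continue
        q=(p[:,:2]*1000-np.array(x0[:2])); X=q@ex; Y=q@ey
        k=(abs(X)<75)&(abs(Y)<95)
        X,Y=X[k],Y[k]; print(n,len(X),"z",round(np.median(p[k][:,2])*1000,1),"X",np.round(np.percentile(X,[1,99]),1),"Y",np.round(np.percentile(Y,[1,99]),1))
        if n=="ledge": # well edge gap: inner hole
            kk=abs(Y)<55; print("  well x edges",np.round([np.percentile(X[kk&(X<0)],99) if (kk&(X<0)).any() else 0,np.percentile(X[kk&(X>0)],1) if (kk&(X>0)).any() else 0],1))
        if n=="rim":
            kk=abs(X)<40; print("  inner y edges",np.round([np.percentile(Y[kk&(Y<0)],98),np.percentile(Y[kk&(Y>0)],2)],1))
            kk=(abs(Y)<65)&(X<0); print("  inner -x edge",np.round(np.percentile(X[kk],[2,98]),1))
            for s in (-1,1): 
                kk=(abs(X)<35)&(Y*s>60); 
                if kk.sum()>20: print("  y-wall slope deg",round(np.degrees(np.polyfit(X[kk],Y[kk],1)[0]),2), "mean",round(Y[kk].mean(),1))
            kk=(abs(Y)<60)&(X<-40)
            if kk.sum()>20: print("  -x wall slope deg",round(-np.degrees(np.polyfit(Y[kk],X[kk],1)[0]),2),"mean",round(X[kk].mean(),1))
E
python3 - <<'E'
from h import *
plan()
img,w,o=wcloud(); np.savez("w3.npz",img=img,w=w); cv2.imwrite("pics/w3.png",img[:,:,::-1])
plan()
for r in robot.cut_out("block","wrist")[:2]: print(round(r["conf"],2),r["at"],*topface(w,r["region"]))
boxfit(w)
print("--top0"); boxfit(np.load("top0.npz")["w"]); print("--scene0"); boxfit(np.load("scene0.npz")["w"])
img,w2=cloud("scene"); cv2.imwrite("pics/scene1.png",cv2.resize(img[40:240,280:500,::-1],(660,600)))
E
```

```text
t 11.02 at [0.5503 0.0501 0.2404] [-179.31   -0.24  101.18] F [ 0.4  0.1 -1.8] w 0.666 gf 66.0
t 11.07 at [0.55   0.0498 0.241 ] [-179.36   -0.23  101.14] F [-0.3 -0.3 -1.1] w 0.665 gf 66.0
0.96 [145.1, 443.5] [ 351.1 -341. ] [65.1 16.2] 49.82 47.6
rim 9637 z 84.8 X [-57.6  58.5] Y [-82.8  85.1]
  inner y edges [-73.6  75.8]
  inner -x edge [-57.7 -47.8]
  y-wall slope deg 0.07 mean -77.9
  y-wall slope deg 0.09 mean 80.2
  -x wall slope deg 0.02 mean -52.5
ledge 10642 z 49.0 X [-47.9  48.1] Y [-74.   75.9]
  well x edges [-25.7  24.9]
floor 7770 z 11.6 X [-25.1  24.8] Y [-67.4  69.2]
--top0
rim 918 z 85.7 X [-59.4  56.7] Y [-84.1  85. ]
  inner y edges [-74.1  75.4]
  inner -x edge [-59.5 -49.7]
  y-wall slope deg 0.21 mean -79.0
  y-wall slope deg -0.37 mean 80.5
  -x wall slope deg 0.23 mean -54.8
ledge 1014 z 50.1 X [-59.5  46.5] Y [-74.9  85. ]
  well x edges [-26.8  23.5]
floor 857 z 12.3 X [-59.5  23.4] Y [-68.   84.9]
--scene0
rim 904 z 85.0 X [-61.5  59.2] Y [-86.4  82.4]
  inner y edges [-77.1  73. ]
  inner -x edge [-62.1 -49.9]
  y-wall slope deg -0.49 mean -82.6
  y-wall slope deg 0.49 mean 77.1
  -x wall slope deg 0.08 mean -57.0
ledge 634 z 49.8 X [-61.5  50. ] Y [-86.1  76.1]
  well x edges [-56.6  20.8]
floor 221 z 11.2 X [-62.2  51. ] Y [-86.5  80.7]
```

View pics/scene1.png

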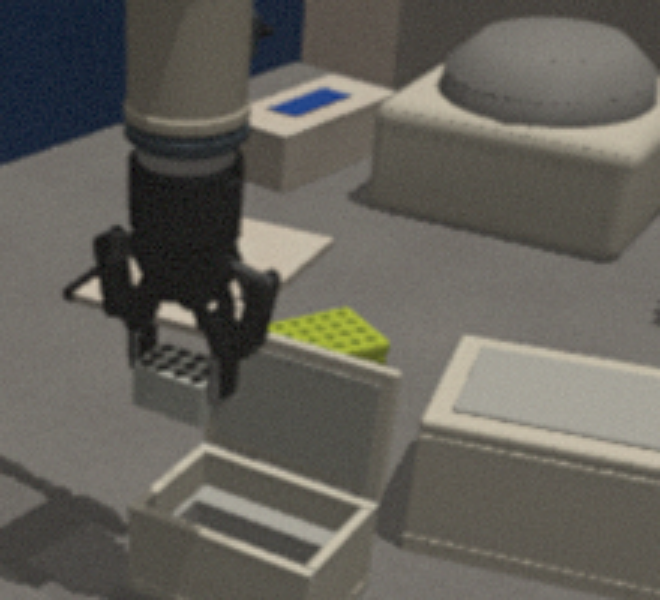

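View pics/w3.png

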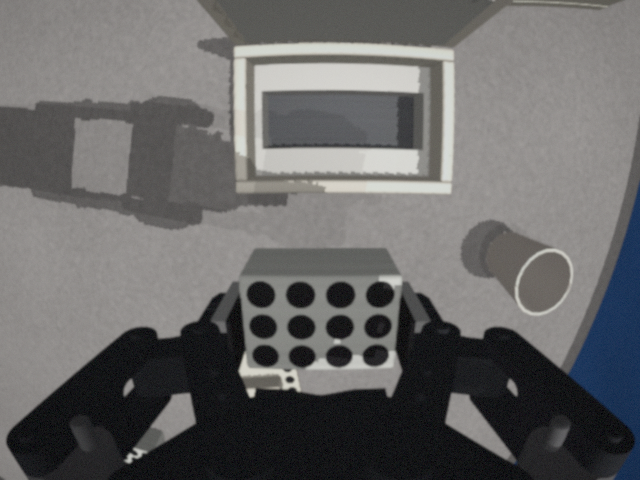

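The wrist view shows the block held centrally at (320,320), and the well as the dark strip at (340,120). No camera housing sticks out in the scene view. Checking the block in the hand next.

Run:
```python
from h import *
d=np.load("w3.npz"); w=d["w"]; v,u=np.mgrid[:480,:640]
m=(u>245)&(u<396)&(v>280)&(v<352)&(abs(w[...,2]-.252)<.03)
p=w[m]; A=np.c_[p[:,:2],np.ones(len(p))]; c=np.linalg.lstsq(A,p[:,2],rcond=None)[0]; print("z",np.median(p[:,2]),"tilt",c[:2])
m=(u>225)&(u<410)&(v>265)&(v<375)&(abs(w[...,2]-np.median(p[:,2]))<.006); print(rect(np.where(m[...,None],w,np.nan),(0,-1),(1,1),0,1))
plan((.550,.1338,.24,101.25),(.550,.1338,.10,101.25),(.550,.1338,.036,101.25))
```

```text
z 0.24678943047572782 tilt [-0.01561182  0.00757981]
(16052, array([547.9,  50.4]), array([67.8, 41.3]), 10.5, np.float64(246.7))
t 11.17 at [0.5499 0.0496 0.2417] [-179.45   -0.22  101.11] F [-0.2  0.3 -1.2] w 0.665 gf 66.0
(0.55, 0.1338, 0.24, 101.25) row [0.3305, 0.0653, 0.0075, -0.0046, -0.0018, -0.0011] rows>= 2.0
(0.55, 0.1338, 0.1, 101.25) row [0.0, -0.0, 0.56, 0.0, 0.0, 0.0] rows>= 3.4
(0.55, 0.1338, 0.036, 101.25) row [0.0, -0.0, 0.256, 0.0, 0.0, 0.0] rows>= 1.5
```

{"api": "drive_tool", "payload": {
  "moves": [
    [0.33, 0.065, 0, -0.004, -0.001, -0.001],
    [0.33, 0.065, 0, -0.004, -0.001, -0.001],
    [0.33, 0.065, 0, -0.004, -0.001, -0.001],
    [0.33, 0.065, 0, -0.004, -0.001, -0.001],
    [0.33, 0.065, 0.15, -0.004, -0.001, -0.001],
    [0.33, 0.065, 0.3, -0.004, -0.001, -0.001],
    [0.33, 0.065, 0.45, -0.004, -0.001, -0.001],
    [0.33, 0.065, 0.48, -0.004, -0.001, -0.001],
    [0.33, 0.065, 0.48, -0.004, -0.001, -0.001],
    [0.33, 0.065, 0.48, -0.004, -0.001, -0.001]
  ]
}}

```text
time_s: 12.0
position: [0.5499, 0.1336, 0.1236]
eef_rot: [3.142, -0.002, 1.767]
wrist_force: [1.4, 0.5, -1.6]
grip_width: 0.665
grip_force: 65.8
```

```bash
python3 -c "
from h import *
plan((.550,.1338,.07,101.25),(.550,.1338,.040,101.25))
img,w,o=wcloud(); cv2.imwrite('pics/w4.png',img[:,:,::-1]); boxfit(w); plan()"
```

```text
t 12.0 at [0.5499 0.1336 0.1236] [ 1.8000e+02 -9.0000e-02  1.0122e+02] F [ 1.4  0.5 -1.6] w 0.665 gf 65.8
(0.55, 0.1338, 0.07, 101.25) row [0.0002, 0.0006, 0.2143, 0.0, -0.0008, -0.0003] rows>= 1.3
(0.55, 0.1338, 0.04, 101.25) row [0.0, -0.0, 0.12, 0.0, 0.0, 0.0] rows>= 0.7
rim 10009 z 84.7 X [-56.5  51.3] Y [-82.9  84.9]
  inner y edges [-73.6  75.7]
  inner -x edge [-57.  -48.3]
  y-wall slope deg 0.05 mean -77.5
  y-wall slope deg -0.38 mean 79.6
  -x wall slope deg -0.08 mean -53.7
ledge 11788 z 49.1 X [-32.8  43.5] Y [-74.2  76.3]
  well x edges [ 0.  25.1]
floor 8552 z 11.5 X [-24.8  16.7] Y [-67.7  70. ]
t 12.05 at [0.5507 0.134  0.1251] [ 1.7983e+02 -9.0000e-02  1.0123e+02] F [ 0.2 -0.4 -1. ] w 0.662 gf 65.8
```

View pics/w4.png

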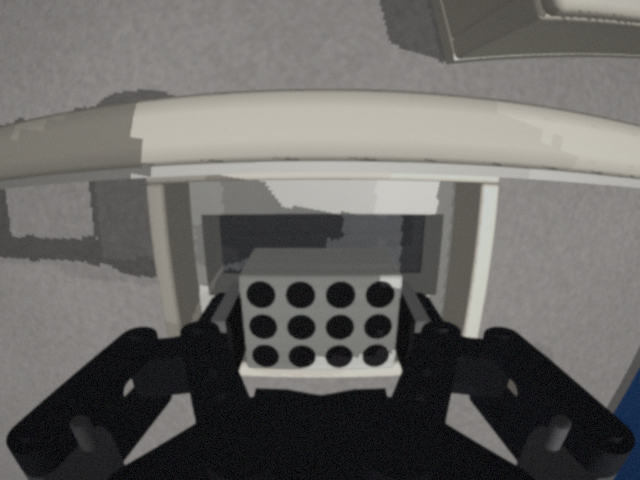

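The block is aligned over the dark well, with the well edges at columns 203-443 and the block at 240-400. Lowering.

{"api": "drive_tool", "payload": {
  "moves": [
    [0, 0, 0.1, 0, 0, 0],
    [0, 0, 0.18, 0, 0, 0],
    [0, 0, 0.23, 0, 0, 0],
    [0, 0, 0.27, 0, 0, 0],
    [0, 0, 0.3, 0, 0, 0],
    [0, 0, 0.32, 0, 0, 0],
    [0, 0, 0.332, 0, 0, 0],
    [0, 0, 0.332, 0, 0, 0]
  ]
}}

```text
time_s: 12.72
position: [0.5498, 0.1347, 0.0394]
eef_rot: [-3.141, -0.002, 1.768]
wrist_force: [0.4, 0.5, -1.5]
grip_width: 0.666
grip_force: 66.0
```

```bash
python3 -c "
from h import *
plan((.550,.1338,.0395,101.25))
img,w,o=wcloud(); v,u=np.mgrid[:480,:640]; m=(u>250)&(u<390)&(v>285)&(v<350); print(np.nanmedian(w[m],0)); plan()"
```

```text
t 12.72 at [0.5498 0.1347 0.0394] [-1.7999e+02 -1.1000e-01  1.0129e+02] F [ 0.4  0.5 -1.5] w 0.666 gf 66.0
(0.55, 0.1338, 0.0395, 101.25) row [-0.0037, 0.0002, -0.0004, -0.0001, -0.0009, 0.0003] rows>= 0.0
[0.5478206  0.13876368 0.04574945]
t 12.77 at [0.5498 0.1347 0.0396] [-1.7999e+02 -1.1000e-01  1.0129e+02] F [-0.6  0.4 -1.8] w 0.664 gf 66.0
```

{"api": "drive_tool", "payload": {
  "moves": [
    [0, 0, 0.002, 0, 0, 0],
    [0, 0, 0.002, 0, 0, 0],
    [0, 0, 0.002, 0, 0, 0],
    [0, 0, 0.002, 0, 0, 0],
    [0, 0, 0.002, 0, 0, 0],
    [0, 0, 0.002, 0, 0, 0]
  ],
  "jaw": 0.85
}}

```text
time_s: 13.27
position: [0.5494, 0.1347, 0.0385]
eef_rot: [-3.141, -0.002, 1.768]
wrist_force: [-0.2, -0.3, -0.4]
grip_width: 0.925
grip_force: 0.0
```

{"api": "drive_tool", "payload": {
  "moves": [
    [0, 0, -0.08, 0, 0, 0],
    [0, 0, -0.2, 0, 0, 0],
    [0, 0, -0.35, 0, 0, 0],
    [0, 0, -0.5, 0, 0, 0],
    [0, 0, -0.65, 0, 0, 0],
    [-0.1, 0, -0.8, 0, 0, 0],
    [-0.3, 0, -0.8, 0, 0, 0],
    [-0.3, 0, -0.8, 0, 0, 0],
    [-0.3, 0, -0.8, 0, 0, 0]
  ]
}}

```text
time_s: 14.02
position: [0.5649, 0.0581, 0.2387]
eef_rot: [-3.141, -0.001, 1.764]
wrist_force: [-0.1, 0.2, -0.4]
grip_width: 0.923
grip_force: 0.0
```

Run:
```python
from h import *
plan((.54,-.03,.24,60),(.522,-.1745,.15,18))
img,w,o=wcloud(); cv2.imwrite('pics/w5.png',img[:,:,::-1]); boxfit(w)
for r in robot.cut_out("block","wrist")[:3]: print(round(r["conf"],2),r["at"],*topface(w,r["region"]))
plan()
```

```text
t 14.02 at [0.5649 0.0581 0.2387] [-1.7998e+02 -5.0000e-02  1.0106e+02] F [-0.1  0.2 -0.4] w 0.923 gf 0.0
(0.54, -0.03, 0.24, 60) row [-0.3268, -0.1655, -0.0053, -0.0003, -0.0004, 0.3422] rows>= 5.7
(0.522, -0.1745, 0.15, 18) row [-0.5366, 0.2266, 0.36, 0.0, -0.0, 0.35] rows>= 5.9
rim 9643 z 84.8 X [-57.3  58.5] Y [-83.  85.]
  inner y edges [-73.7  75.7]
  inner -x edge [-57.4 -47.8]
  y-wall slope deg -0.0 mean -78.0
  y-wall slope deg 0.11 mean 80.1
  -x wall slope deg -0.02 mean -52.4
ledge 11329 z 49.0 X [-47.8  48.1] Y [-73.9  76. ]
  well x edges [-2.8  3.5]
floor 4728 z 11.6 X [-24.8  25.2] Y [-67.8  69.9]
0.67 [321.2, 120.2] [548.6 135.2] [57.9 39.5] 10.98 45.1
0.66 [131.9, 445.1] [ 343.6 -345.7] [87.1 33.2] 50.29 47.8
t 14.12 at [0.564  0.0607 0.2371] [-1.7983e+02 -1.6000e-01  1.0122e+02] F [-0.3  0.9 -0.3] w 0.925 gf 0.0
```

Block: (548.6,135.2), top 45 mm, level, so it is in the well. Now the plate.

{"api": "drive_tool", "payload": {
  "moves": [
    [-0.33, -0.165, 0, 0, 0, 0.34],
    [-0.33, -0.165, 0, 0, 0, 0.34],
    [-0.33, -0.165, 0, 0, 0, 0.34],
    [-0.33, -0.165, 0, 0, 0, 0.34],
    [-0.33, -0.165, 0, 0, 0, 0.34],
    [-0.33, -0.165, 0, 0, 0, 0.34],
    [-0.33, -0.165, 0, 0, 0, 0.34]
  ],
  "jaw": 0
}}

```text
time_s: 14.7
position: [0.5396, -0.027, 0.2369]
eef_rot: [-3.137, -0.0, 1.054]
wrist_force: [0.2, -0.4, -0.6]
grip_width: 0.503
grip_force: 0.0
```

{"api": "drive_tool", "payload": {
  "moves": [
    [-0.54, 0.23, 0.15, 0, 0, 0.35],
    [-0.54, 0.23, 0.15, 0, 0, 0.35],
    [-0.54, 0.23, 0.15, 0, 0, 0.35],
    [-0.54, 0.23, 0.15, 0, 0, 0.35],
    [-0.54, 0.23, 0.15, 0, 0, 0.35],
    [-0.54, 0.23, 0.15, 0, 0, 0.35],
    [-0.54, 0.23, 0.15, 0, 0, 0.35],
    [-0.54, 0.23, 0.15, 0, 0, 0.35],
    [-0.54, 0.23, 0.15, 0, 0, 0.35]
  ]
}}

```text
time_s: 15.45
position: [0.5236, -0.1731, 0.2001]
eef_rot: [-3.139, 0.001, 0.328]
wrist_force: [0.1, -0.4, 0.9]
grip_width: 0.5
grip_force: 0.0
```

Run:
```python
from h import *
plan()
img,w,o=wcloud(); cv2.imwrite('pics/w6.png',img[:,:,::-1]); np.savez("w6.npz",w=w,img=img)
plan((.522,-.1745,.027,18))
for r in robot.cut_out("plate","wrist")[:2]:
    m=r["region"]; print(round(r["conf"],2),r["at"]); ww=np.where(m[...,None],w,np.nan)
    print("plate",rect(ww,(0,-1),(1,1),.003,.013)); print("bar",rect(ww,(.49,-.21),(.555,-.14),.026,.04))
```

```text
t 15.45 at [ 0.5236 -0.1731  0.2001] [-1.7986e+02  7.0000e-02  1.8810e+01] F [ 0.1 -0.4  0.9] w 0.5 gf 0.0
t 15.5 at [ 0.5236 -0.1732  0.2003] [-1.7987e+02  7.0000e-02  1.8760e+01] F [-0.6  0.3 -0. ] w 0.501 gf 0.0
(0.522, -0.1745, 0.027, 18) row [-0.0072, 0.0044, 0.6931, -0.0011, 0.0006, 0.0063] rows>= 4.2
0.61 [322.5, 212.0]
plate (12882, array([ 519.6, -173.3]), array([ 87.7, 142.2]), 18.8, np.float64(7.1))
bar (1115, array([ 519.7, -173.5]), array([49.1, 15. ]), 19.0, np.float64(31.0))
```

View pics/w6.png

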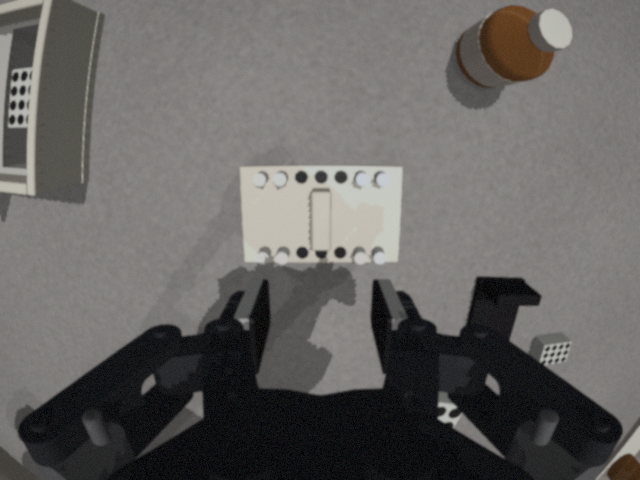

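The wrist view shows the plate at (322,212) with its bar vertical at (321,220) between the fingers. It measures 87.7x142 mm, 18.9°, at (519.6,-173.4), with the bar top at 31 mm.

{"api": "drive_tool", "payload": {
  "moves": [
    [-0.015, -0.005, 0.16, 0, 0, -0.001],
    [-0.015, -0.005, 0.32, 0, 0, -0.001],
    [-0.015, -0.005, 0.48, 0, 0, -0.001],
    [-0.015, -0.005, 0.6, 0, 0, -0.001],
    [-0.015, -0.005, 0.66, 0, 0, -0.001],
    [-0.015, -0.005, 0.692, 0, 0, -0.001],
    [-0.015, -0.005, 0.692, 0, 0, -0.001],
    [-0.015, -0.005, 0.692, 0, 0, -0.001]
  ]
}}

```text
time_s: 16.22
position: [0.5199, -0.1737, 0.0285]
eef_rot: [-3.14, 0.0, 0.326]
wrist_force: [0.2, -0.1, 0.6]
grip_width: 0.498
grip_force: 0.0
```

```bash
python3 -c "
from h import *
plan((.5196,-.1738,.0275,18.9))"
```

```text
t 16.22 at [ 0.5199 -0.1737  0.0285] [-179.93    0.     18.67] F [ 0.2 -0.1  0.6] w 0.498 gf 0.0
(0.5196, -0.1738, 0.0275, 18.9) row [-0.0012, 0.0001, 0.0039, -0.0006, 0.0, -0.0019] rows>= 0.0
```

{"api": "drive_tool", "payload": {
  "moves": [
    [0, 0, 0, 0, 0, 0],
    [0, 0, 0, 0, 0, 0],
    [0, 0, 0, 0, 0, 0],
    [0, 0, 0, 0, 0, 0],
    [0, 0, 0, 0, 0, 0],
    [0, 0, 0, 0, 0, 0]
  ],
  "jaw": -1
}}

```text
time_s: 16.72
position: [0.5205, -0.1742, 0.0296]
eef_rot: [3.141, -0.002, 0.325]
wrist_force: [0.2, 0.5, 6.0]
grip_width: 0.172
grip_force: 62.8
```

{"api": "drive_tool", "payload": {
  "moves": [
    [0, 0, -0.08, 0, 0, 0],
    [0, 0, -0.2, 0, 0, 0],
    [0, 0, -0.35, 0, 0, 0],
    [0, 0, -0.5, 0, 0, 0],
    [0, 0, -0.65, 0, 0, 0],
    [0, 0, -0.8, 0, 0, 0],
    [0, 0, -0.85, 0, 0, 0],
    [0, 0, -0.85, 0, 0, 0]
  ]
}}

```text
time_s: 17.38
position: [0.5209, -0.1746, 0.245]
eef_rot: [3.138, -0.005, 0.325]
wrist_force: [-0.2, 0.5, -1.0]
grip_width: 0.168
grip_force: 61.9
```

```bash
python3 -c "
from h import *
plan((.54,-.03,.25,60),(.55,.05,.25,101.2))"
```

```text
t 17.38 at [ 0.5209 -0.1746  0.245 ] [179.8   -0.31  18.61] F [-0.2  0.5 -1. ] w 0.168 gf 61.9
(0.54, -0.03, 0.25, 60) row [0.2571, -0.5235, -0.0205, 0.0025, -0.0018, -0.3449] rows>= 5.8
(0.55, 0.05, 0.25, 101.2) row [0.2971, -0.1254, -0.0, -0.0, 0.0, -0.3433] rows>= 5.8
```

{"api": "drive_tool", "payload": {
  "moves": [
    [0.26, -0.52, -0.03, 0.002, -0.002, -0.345],
    [0.26, -0.52, -0.03, 0.002, -0.002, -0.345],
    [0.26, -0.52, -0.03, 0.002, -0.002, -0.345],
    [0.26, -0.52, -0.03, 0.002, -0.002, -0.345],
    [0.26, -0.52, -0.03, 0.002, -0.002, -0.345],
    [0.26, -0.52, -0.03, 0.002, -0.002, -0.345],
    [0.26, -0.52, -0.03, 0.002, -0.002, -0.345]
  ]
}}

```text
time_s: 17.97
position: [0.5391, -0.0293, 0.2443]
eef_rot: [-3.13, 0.004, 1.052]
wrist_force: [0.9, -0.3, -0.4]
grip_width: 0.167
grip_force: 61.8
```

{"api": "drive_tool", "payload": {
  "moves": [
    [0.3, -0.125, 0, 0, 0, -0.343],
    [0.3, -0.125, 0, 0, 0, -0.343],
    [0.3, -0.125, 0, 0, 0, -0.343],
    [0.3, -0.125, 0, 0, 0, -0.343],
    [0.3, -0.125, 0, 0, 0, -0.343],
    [0.3, -0.125, 0, 0, 0, -0.343],
    [0.3, -0.125, 0, 0, 0, -0.343],
    [0.3, -0.125, 0, 0, 0, -0.343],
    [0.3, -0.125, 0, 0, 0, -0.343],
    [0.3, -0.125, 0, 0, 0, -0.343]
  ]
}}

```text
time_s: 18.8
position: [0.55, 0.0502, 0.247]
eef_rot: [-3.134, -0.004, 1.762]
wrist_force: [0.2, 0.2, -1.3]
grip_width: 0.172
grip_force: 61.8
```

Run:
```python
from h import *
plan()
img,w,o=wcloud(); cv2.imwrite('pics/w7.png',img[:,:,::-1]); np.savez("w7.npz",w=w,img=img)
plan((.550,.134,.25,101.2),(.550,.134,.13,101.2),(.550,.134,.08,101.2))
boxfit(w)
for r in robot.cut_out("plate","wrist")[:2]:
    m=r["region"]; p=w[m]; p=p[~np.isnan(p).any(1)]; z0=np.median(p[:,2]); print(round(r["conf"],2),r["at"],z0)
    p=p[abs(p[:,2]-z0)<.008]
    for _ in range(3):
        A=np.c_[p[:,:2],np.ones(len(p))]; c=np.linalg.lstsq(A,p[:,2],rcond=None)[0]; p=p[abs(A@c-p[:,2])<.003]
    print("tilt",c[:2]); q=cv2.minAreaRect((p[:,:2]*1000).astype(np.float32)); print(q)
    P=np.array(o["position"]); print("z of plate top at tcp minus tcp",c[0]*P[0]+c[1]*P[1]+c[2]-P[2])
```

```text
t 18.8 at [0.55   0.0502 0.247 ] [-179.55   -0.22  100.98] F [ 0.2  0.2 -1.3] w 0.172 gf 61.8
t 18.85 at [0.5501 0.0503 0.2473] [-179.58   -0.21  101.02] F [-0.4  0.3 -1.5] w 0.172 gf 61.8
(0.55, 0.134, 0.25, 101.2) row [0.3288, 0.0635, -0.0102, -0.0035, -0.0018, -0.0015] rows>= 2.0
(0.55, 0.134, 0.13, 101.2) row [0.0, -0.0, 0.48, 0.0, 0.0, 0.0] rows>= 2.9
(0.55, 0.134, 0.08, 101.2) row [0.0, -0.0, 0.2, 0.0, 0.0, 0.0] rows>= 1.2
rim 8976 z 84.8 X [-56.8  58.5] Y [-82.8  85.1]
  inner y edges [-73.6  75.7]
  inner -x edge [-56.9 -47.9]
  y-wall slope deg -0.02 mean -77.9
  y-wall slope deg 0.09 mean 80.2
  -x wall slope deg -0.02 mean -52.3
ledge 10724 z 49.0 X [-48.   47.9] Y [-74.   75.8]
  well x edges [-4.2  2.1]
floor 4517 z 11.6 X [-25.1  25. ] Y [-67.8  69.8]
0.98 [320.9, 256.0] 0.22470479392377676
tilt [-0.00929188  0.00113974]
((548.7756958007812, 50.7226448059082), (142.09771728515625, 88.9569091796875), 11.079729080200195)
z of plate top at tcp minus tcp -0.02263705416668263
```

View pics/w7.png

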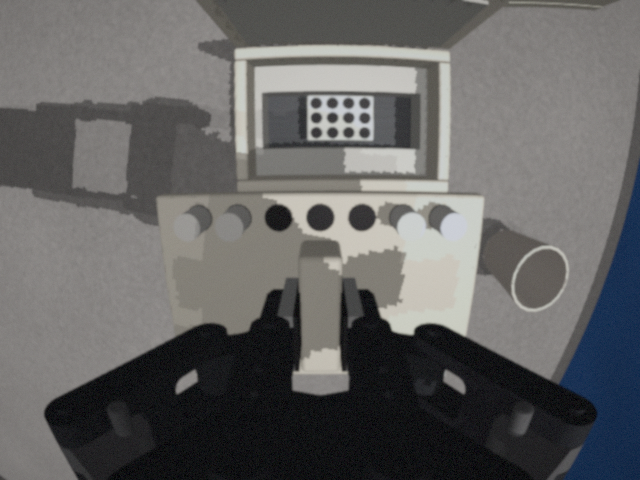

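The plate is held square at (320,256) in the wrist view, and the block is visible in the well at (340,118). Target TCP is about (551.3,133.4), yaw 101.2, with release at z of about 0.081.

```bash
python3 -c "
from h import *
plan((.5513,.1334,.25,101.17))"
```

```text
t 18.9 at [0.5501 0.0503 0.2474] [-179.59   -0.21  101.06] F [-0.1 -0.  -0.8] w 0.173 gf 61.8
(0.5513, 0.1334, 0.25, 101.17) row [0.3252, 0.0682, -0.0095, -0.0034, -0.0017, -0.0009] rows>= 2.0
```

{"api": "drive_tool", "payload": {
  "moves": [
    [0.326, 0.069, -0.01, -0.0035, -0.0018, -0.0013],
    [0.326, 0.069, -0.01, -0.0035, -0.0018, -0.0013],
    [0.326, 0.069, -0.01, -0.0035, -0.0018, -0.0013],
    [0.326, 0.069, 0.1, -0.0035, -0.0018, -0.0013],
    [0.326, 0.069, 0.25, -0.0035, -0.0018, -0.0013],
    [0.326, 0.069, 0.36, -0.0035, -0.0018, -0.0013],
    [0.326, 0.069, 0.42, -0.0035, -0.0018, -0.0013],
    [0.326, 0.069, 0.42, -0.0035, -0.0018, -0.0013],
    [0.326, 0.069, 0.42, -0.0035, -0.0018, -0.0013],
    [0.326, 0.069, 0.42, -0.0035, -0.0018, -0.0013]
  ]
}}

```text
time_s: 19.73
position: [0.5513, 0.134, 0.1448]
eef_rot: [3.138, 0.0, 1.768]
wrist_force: [-0.2, -0.5, -1.2]
grip_width: 0.167
grip_force: 61.9
```

Run:
```python
from h import *
plan((.5513,.1334,.12,101.17),(.5513,.1334,.081,101.17))
img,w,o=wcloud(); cv2.imwrite('pics/w8.png',img[:,:,::-1]); np.savez("w8.npz",w=w,img=img)
plan((.5513,.1334,.12,101.17))
boxfit(w)
for r in robot.cut_out("plate","wrist")[:1]:
    m=r["region"]; p=w[m]; p=p[~np.isnan(p).any(1)]; z0=np.median(p[:,2]); print(round(r["conf"],2),r["at"],z0)
    p=p[abs(p[:,2]-z0)<.008]
    for _ in range(3):
        A=np.c_[p[:,:2],np.ones(len(p))]; c=np.linalg.lstsq(A,p[:,2],rcond=None)[0]; p=p[abs(A@c-p[:,2])<.003]
    print("tilt",c[:2]); q=cv2.minAreaRect((p[:,:2]*1000).astype(np.float32)); print(q)
```

```text
t 19.73 at [0.5513 0.134  0.1448] [1.7982e+02 1.0000e-02 1.0129e+02] F [-0.2 -0.5 -1.2] w 0.167 gf 61.9
(0.5513, 0.1334, 0.12, 101.17) row [-0.0025, -0.0008, 0.0992, 0.0015, 0.0001, 0.001] rows>= 0.6
(0.5513, 0.1334, 0.081, 101.17) row [0.0, -0.0, 0.156, 0.0, 0.0, 0.0] rows>= 0.9
t 19.78 at [0.5515 0.1341 0.1453] [1.7977e+02 1.0000e-02 1.0130e+02] F [-0.3 -0.6 -0.6] w 0.172 gf 61.9
(0.5513, 0.1334, 0.12, 101.17) row [-0.0024, -0.0019, 0.1012, 0.002, 0.0001, 0.001] rows>= 0.6
rim 3935 z 84.9 X [40.4 53.6] Y [-82.2  84.5]
  inner y edges [-73.9  75.9]Traceback (most recent call last):
  File "<stdin>", line 5, in <module>
  File "h.py", line 47, in boxfit
    kk=(abs(Y)<65)&(X<0); print("  inner -x edge",np.round(np.percentile(X[kk],[2,98]),1))
                                                           ~~~~~~~~~~~~~^^^^^^^^^^^^^^
    return _quantile_unchecked(
        a, q, axis, out, overwrite_input, method, keepdims, weights)
    return _ureduce(a,
                    func=_quantile_ureduce_func,
    ...<5 lines>...
                    overwrite_input=overwrite_input,
                    method=method)
    r = func(a, **kwargs)
    result = _quantile(arr,
                       quantiles=q,
    ...<2 lines>...
                       out=out,
                       weights=wgt)
    slices_having_nans = np.isnan(arr[-1, ...])
                                  ~~~^^^^^^^^^
IndexError: index -1 is out of bounds for axis 0 with size 0
```

{"api": "drive_tool", "payload": {
  "moves": [
    [-0.002, -0.001, 0.06, 0.001, 0, 0.001],
    [-0.002, -0.001, 0.12, 0.001, 0, 0.001],
    [-0.002, -0.001, 0.16, 0.001, 0, 0.001],
    [-0.002, -0.001, 0.2, 0.001, 0, 0.001],
    [-0.002, -0.001, 0.23, 0.001, 0, 0.001],
    [-0.002, -0.001, 0.245, 0.001, 0, 0.001],
    [-0.002, -0.001, 0.245, 0.001, 0, 0.001],
    [-0.002, -0.001, 0.245, 0.001, 0, 0.001]
  ]
}}

```text
time_s: 20.45
position: [0.5506, 0.1335, 0.0819]
eef_rot: [-3.14, 0.0, 1.766]
wrist_force: [-0.7, -0.7, -1.1]
grip_width: 0.172
grip_force: 61.8
```

```bash
cat >> h.py <<'E'
def pl(w):
  for r in robot.cut_out("plate","wrist")[:1]:
    m=r["region"]; p=w[m]; p=p[~np.isnan(p).any(1)]; z0=np.median(p[:,2]); print(round(r["conf"],2),r["at"],z0)
    p=p[abs(p[:,2]-z0)<.008]
    for _ in range(3):
        A=np.c_[p[:,:2],np.ones(len(p))]; c=np.linalg.lstsq(A,p[:,2],rcond=None)[0]; p=p[abs(A@c-p[:,2])<.003]
    q=cv2.minAreaRect((p[:,:2]*1000).astype(np.float32)); print("tilt",c[:2],q)
E
python3 - <<'E'
from h import *
img,w,o=wcloud(); plan((.5513,.1334,.081,101.17)); pl(w)
E
```

```text
t 20.5 at [0.5508 0.1335 0.0823] [-1.7996e+02  1.0000e-02  1.0120e+02] F [-0.4  1.1 -0.4] w 0.172 gf 61.8
(0.5513, 0.1334, 0.081, 101.17) row [-0.0009, 0.002, 0.0051, -0.0003, 0.0001, 0.0002] rows>= 0.0
0.88 [322.2, 265.6] 0.05950351439482364
tilt [-0.00251006  0.0020441 ] ((550.2138671875, 130.3323516845703), (142.36166381835938, 80.89537048339844), 11.368918418884277)
```

{"api": "drive_tool", "payload": {
  "moves": [
    [0, 0, 0.004, 0, 0, 0],
    [0, 0, 0.007, 0, 0, 0],
    [0, 0, 0.007, 0, 0, 0]
  ]
}}

```text
time_s: 20.8
position: [0.5505, 0.1335, 0.08]
eef_rot: [-3.14, 0.0, 1.766]
wrist_force: [-0.3, -0.2, -1.2]
grip_width: 0.17
grip_force: 61.8
```

{"api": "drive_tool", "payload": {
  "moves": [
    [0, 0, 0, 0, 0, 0],
    [0, 0, 0, 0, 0, 0],
    [0, 0, 0, 0, 0, 0],
    [0, 0, 0, 0, 0, 0],
    [0, 0, 0, 0, 0, 0]
  ],
  "jaw": 0
}}

```text
time_s: 21.22
position: [0.5505, 0.1334, 0.08]
eef_rot: [-3.14, 0.0, 1.766]
wrist_force: [0.1, -0.2, -0.0]
grip_width: 0.501
grip_force: 0.0
```

{"api": "drive_tool", "payload": {
  "moves": [
    [0, 0, -0.06, 0, 0, 0],
    [0, 0, -0.2, 0, 0, 0],
    [0, 0, -0.35, 0, 0, 0],
    [0, 0, -0.5, 0, 0, 0],
    [0, 0, -0.65, 0, 0, 0],
    [-0.2, 0, -0.7, 0, 0, 0],
    [-0.3, 0, -0.7, 0, 0, 0],
    [-0.3, 0, -0.7, 0, 0, 0],
    [-0.3, 0, -0.7, 0, 0, 0]
  ]
}}

```text
time_s: 21.97
position: [0.5656, 0.0585, 0.2551]
eef_rot: [-3.14, 0.0, 1.763]
wrist_force: [0.2, 0.2, 0.5]
grip_width: 0.498
grip_force: 0.0
```

Run:
```python
from h import *
img,w,o=wcloud(); pl(w); boxfit(w); cv2.imwrite('pics/w9.png',img[:,:,::-1])
plan()
_,w=cloud("top")
for ww in (w,):
    print(rect(ww,(.42,.17),(.68,.26),.19,.22), rect(ww,(.42,.15),(.68,.26),.10,.22))
_,w=cloud("scene"); print(rect(w,(.42,.15),(.68,.26),.10,.22))
```

```text
0.82 [322.6, 125.1] 0.05723867702378527
tilt [-0.00078288  0.00046398] ((549.2431640625, 133.97247314453125), (142.6292266845703, 88.30347442626953), 11.446989059448242)
rim 9761 z 84.7 X [-57.3  58.3] Y [-83.   84.9]
  inner y edges [-0.1  0.7]
  inner -x edge [-57.4  -2.3]
  y-wall slope deg 0.04 mean -78.1
  y-wall slope deg 0.05 mean 80.1
  -x wall slope deg 0.14 mean -52.3
ledge 2212 z 49.3 X [-48.2  48.4] Y [-74.4  76.4]
  well x edges [-44.3  45.1]
floor 0
t 22.07 at [0.5651 0.0604 0.2543] [-1.7986e+02 -3.0000e-02  1.0119e+02] F [0.1 0.4 0.3] w 0.497 gf 0.0
(404, array([537.2, 199. ]), array([168.5,  13.3]), 11.5, np.float64(200.3)) (613, array([537.3, 198.3]), array([168.5,  16. ]), 10.8, np.float64(198.0))
(2240, array([539.9, 195. ]), array([171.1,  20.6]), 11.9, np.float64(150.9))
```

The plate lies level at (549.2,134.0), top 57 mm, within 1 mm of the box centre. Now I'll go behind the lid with the fingers shut.

```bash
python3 -c "
from h import *
f=lambda X,z:(.5499-.1951*X/1000,.134+.9808*X/1000,z,101.25)
plan(f(112,.265),f(112,.187),f(63,.191))"
```

```text
t 22.17 at [0.5649 0.0609 0.2542] [-1.7984e+02 -2.0000e-02  1.0127e+02] F [0.4 0.4 0.1] w 0.503 gf 0.0
(0.5280488000000001, 0.2438496, 0.265, 101.25) row [0.7465, -0.0018, -0.0429, -0.0013, -0.0002, 0.0001] rows>= 4.5
(0.5280488000000001, 0.2438496, 0.187, 101.25) row [0.0, -0.0, 0.312, 0.0, 0.0, 0.0] rows>= 1.9
(0.5376087, 0.1957904, 0.191, 101.25) row [-0.196, 0.0, -0.016, 0.0, 0.0, 0.0] rows>= 1.2
```

{"api": "drive_tool", "payload": {
  "moves": [
    [0, 0, -0.06, 0, 0, 0],
    [0.2, 0, -0.06, 0, 0, 0],
    [0.4, 0, -0.06, 0, 0, 0],
    [0.6, 0, -0.06, 0, 0, 0],
    [0.747, 0, -0.06, 0, 0, 0],
    [0.747, 0, -0.06, 0, 0, 0],
    [0.747, 0, 0.05, 0, 0, 0],
    [0.747, 0, 0.15, 0, 0, 0],
    [0.747, 0, 0.24, 0, 0, 0],
    [0.747, 0, 0.27, 0, 0, 0],
    [0.747, 0, 0.27, 0, 0, 0]
  ],
  "jaw": -1
}}

```text
time_s: 23.08
position: [0.5273, 0.2435, 0.1841]
eef_rot: [-3.134, 0.001, 1.768]
wrist_force: [-0.1, 0.4, 0.0]
grip_width: -0.002
grip_force: 0.0
```

```bash
python3 -c "
from h import *
f=lambda X,z:(.5499-.1951*X/1000,.134+.9808*X/1000,z,101.25)
o=robot.get_obs()['position']
for X,z in [(63,.193),(33,.186),(6,.169),(-12,.143),(-20,.121),(-21,.110)]: plan(f(X,z)) if X==63 else print(X,round((X-112)/250,3),round((.187-z)/.25,3))
"
```

```text
t 23.08 at [0.5273 0.2435 0.1841] [-1.7958e+02  6.0000e-02  1.0128e+02] F [-0.1  0.4  0. ] w -0.002 gf 0.0
(0.5376087, 0.1957904, 0.193, 101.25) row [-0.1954, 0.003, -0.0352, -0.0035, 0.0005, 0.0003] rows>= 1.2
33 -0.316 0.004
6 -0.424 0.072
-12 -0.496 0.176
-20 -0.528 0.264
-21 -0.532 0.308
```

{"api": "drive_tool", "payload": {
  "moves": [
    [-0.07, 0, 0, 0, 0, 0],
    [-0.14, 0, -0.01, 0, 0, 0],
    [-0.2, 0, -0.025, 0, 0, 0],
    [-0.26, 0, -0.015, 0, 0, 0],
    [-0.316, 0, 0.004, 0, 0, 0],
    [-0.37, 0, 0.035, 0, 0, 0],
    [-0.424, 0, 0.072, 0, 0, 0],
    [-0.465, 0, 0.12, 0, 0, 0],
    [-0.496, 0, 0.176, 0, 0, 0],
    [-0.515, 0, 0.225, 0, 0, 0],
    [-0.528, 0, 0.26, 0, 0, 0],
    [-0.528, 0, 0.26, 0, 0, 0]
  ]
}}

```text
time_s: 24.08
position: [0.5529, 0.1129, 0.1183]
eef_rot: [-3.134, -0.0, 1.766]
wrist_force: [1.0, -0.0, -1.3]
grip_width: -0.001
grip_force: 0.0
```

```bash
cat >> h.py <<'E'
def lid():
    for c in ("top","scene"):
        _,w=cloud(c); q=w[...,:2]*1000-np.array([549.9,134]); X=q@np.array([-.1951,.9808]); Y=q@np.array([-.9808,-.1951]); Z=w[...,2]*1000
        m=(X>-57)&(X<56)&(abs(abs(Y)-62)<18)&(Z>80)&(Z<140)
        if m.sum()>30: a=np.polyfit(X[m],Z[m],1); print(c,m.sum(),"slope",round(-a[0],3),"z at X=0",round(a[1],1))
E
python3 -c "
from h import *
plan(); lid()"
```

```text
t 24.08 at [0.5529 0.1129 0.1183] [-1.7956e+02 -1.0000e-02  1.0117e+02] F [ 1.  -0.  -1.3] w -0.001 gf 0.0
top 506 slope 0.066 z at X=0 100.0
scene 727 slope -0.008 z at X=0 98.8
```

{"api": "drive_tool", "payload": {
  "moves": [
    [0, 0, 0.012, 0, 0, 0],
    [0, 0, 0.022, 0, 0, 0],
    [0, 0, 0.03, 0, 0, 0],
    [0, 0, 0.034, 0, 0, 0],
    [0, 0, 0.034, 0, 0, 0]
  ]
}}

```text
time_s: 24.6
position: [0.5544, 0.1138, 0.1139]
eef_rot: [-3.14, 0.0, 1.767]
wrist_force: [-0.4, -0.6, -0.2]
grip_width: 0.001
grip_force: 0.0
```

```bash
python3 -c "
from h import *
plan(); lid()"
```

```text
t 24.6 at [0.5544 0.1138 0.1139] [-1.7992e+02  1.0000e-02  1.0121e+02] F [-0.4 -0.6 -0.2] w 0.001 gf 0.0
top 515 slope 0.019 z at X=0 97.6
scene 707 slope -0.003 z at X=0 97.0
```

{"api": "drive_tool", "payload": {
  "moves": [
    [0, 0, 0.008, 0, 0, 0],
    [0, 0, 0.014, 0, 0, 0],
    [0, 0, 0.018, 0, 0, 0],
    [0, 0, 0.018, 0, 0, 0],
    [0, 0, 0.018, 0, 0, 0]
  ]
}}

```text
time_s: 25.12
position: [0.5546, 0.1137, 0.1129]
eef_rot: [3.141, 0.0, 1.766]
wrist_force: [-7.3, -0.3, 15.0]
grip_width: 0.003
grip_force: 7.4
```

```bash
python3 -c "
from h import *
plan(); lid()"
```

```text
t 25.12 at [0.5546 0.1137 0.1129] [1.7996e+02 1.0000e-02 1.0121e+02] F [-7.3 -0.3 15. ] w 0.003 gf 7.4
top 513 slope 0.009 z at X=0 96.8
scene 700 slope -0.01 z at X=0 96.4
```

Pressed with 15 N against the stop, so the lid is shut. Retreating and checking.

{"api": "drive_tool", "payload": {
  "moves": [
    [0, 0, -0.05, 0, 0, 0],
    [0, 0, -0.2, 0, 0, 0],
    [-0.1, 0, -0.4, 0, 0, 0],
    [-0.3, 0, -0.5, 0, 0, 0],
    [-0.5, 0, -0.5, 0, 0, 0],
    [-0.5, 0, -0.5, 0, 0, 0],
    [-0.5, 0, -0.5, 0, 0, 0]
  ]
}}

```text
time_s: 25.8
position: [0.58, -0.0142, 0.2365]
eef_rot: [3.14, 0.004, 1.761]
wrist_force: [0.1, 0.5, 0.3]
grip_width: -0.002
grip_force: 0.0
```

Run:
```python
from h import *
plan(); lid()
img,w=cloud("top")
for n in ("tipbox","bottle"):
    for r in robot.cut_out(n,"top")[:1]: print(n,np.round(r["at"]),np.round(np.nanmedian(w[r["region"]],0),3))
robot.grab_frame("scene"); print([np.round(r["at"]) for r in robot.cut_out("beaker","scene")[:1]])
print(robot.finish_job())
```

```text
t 25.8 at [ 0.58   -0.0142  0.2365] [179.93   0.21 100.88] F [0.1 0.5 0.3] w -0.002 gf 0.0
top 1084 slope 0.01 z at X=0 96.8
scene 761 slope -0.004 z at X=0 96.3
tipbox [140. 313.] [0.376 0.417 0.066]
bottle [417. 179.] [ 0.699 -0.26   0.084]
[array([408., 275.])]
the job is handed in; nothing more can be done
None
```

The job is handed in at about 26 s: the block is flat in the well, the plate level on the ledge over it, the lid measures shut to about 0.01 rad, and the tip box, bottle and beaker show no sign of having been moved; no verdict came back from the hand-in.

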